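# Push the coin rack through the gated chute

## Task

Send the rack of coin rolls through the chute: press the chute's spring side gate outward with a fingertip so that its blade swings out of the way, and while you keep the gate held open, push the rack by its upright tab past the blade until it meets the end stop. Then let go so that the gate closes fully behind the rack. Only push: lift nothing, never let the blade bear on the rack, keep both rolls lying in it, and leave the things around alone.

Things in the scene. Friction and masses are not known exactly. Their poses are not given: they have to be found in the camera images.
- chute: Aluminium chute fixed on the worktop. +x: the way the rack is pushed (to the robot's left, up to 20 deg off); the gate is on the -y side (far from the robot). Origin on the worktop under the gate's blade, mid-channel. Base 330x104x6 mm, x=-215..115, upper side z=6. Channel y=-37..37; near wall 5 mm thick at y=37..42 up to z=30; low guide y=-42..-37 up to z=14.
- chute_stop (a point): middle of the inner face of the end stop (plate across the channel, 50 mm high), at x=103, y=0, z=30 mm of the chute's frame
- gate (a joint): Side gate's angle, rad: 0 shut (panel upright, blade across the way), grows as the panel leans outward to the chute's -y; range 0..0.95. Hinge line parallel to the chute's x at y=-48, z=10 mm. From 0.50 on the blade is clear of the rack. A spring shuts it when let go: 0.055 N m shut, 0.19 N m at 0.6 rad (about 4 to 5 N pressing 35 mm above the hinge).
- gate_panel: The side gate: upright steel panel 232x4x76 mm along the channel's far side, rolled upper rim. Origin on the hinge line at chute x=0, axes as the chute's when shut. Panel x=-214..18 mm, inner face y=3 (chute y=-45 when shut), top of rim z=85 (chute z=95). A fingertip can press its inner face anywhere from x=-210 to -10 mm, from 20 mm above the worktop up.
- gate_inner (a point): point on the panel's inner face, at x=-120, y=3, z=50 mm of the gate panel's frame
- gate_blade (a point): inner edge of the gate's blade, half way up: gate panel x=0, y=26, z=36 mm. The blade is a plate 6 mm thick (x=-3..3) standing out inward from the panel, y=3..26 mm, z=23..49 mm; when shut its edge is at chute y=-22 mm, z=33..59 mm, 13 mm into the rack's way, and blocks it
- rack: Loose grey plastic rack in the channel, 0.3 kg (0.54 with rolls); axes as the chute's. Origin under the middle of its body, 90x70 mm, 40 high, with two troughs for rolls. Its front starts 10 to 35 mm short of the blade. Home, against the stop, its origin is at chute x=58, its body's rear 10 mm past the blade and the tab's rear face at chute x=-43, still behind the blade.
- rack_tab (a point): Point on the rear face of the rack's upright push tab: rack x=-101, y=0, z=45 mm. The tab is a plate 6 mm thick (x=-101..-95), 66 mm wide, 68 mm high, joined to the body by a tongue 8 mm high at y=5..31 mm, which passes the shut blade freely
- coin_roll0: loose paper roll of coins, 21 x 74 x 21 mm, 0.12 kg, lying lengthwise in the rack's trough at y=+17.5 mm, standing about 9 mm out of the rack; origin under its centre
- coin_roll1: the same kind of roll, in the trough at y=-14.5 mm; origin under its centre
- salt_shaker: bystander: loose glass shaker, 42 mm wide, 85 mm high, beside the chute's far end on the robot's side; origin at its foot
- stapler: bystander: loose desk stapler, 36 x 140 x 48 mm, beside the chute on the robot's side; origin under its centre
- glue_stick: bystander: loose glue stick standing on end, 23 mm wide, 88 mm high, beyond the end of the gate; origin at its foot
- card_reader: bystander: loose card reader, 100 x 66 x 19 mm, lying in front of the till, to the right of the chute; origin under its centre
There are look-alikes about, which are no part of the job. Of the things like the coin_roll0, leave any that is black, blue or purple; of the rest the larger one is meant.

How it is judged:
By the outcome, as a careful person would: the job done as asked, in the order asked, and still so for the second after the job is handed in, with the robot touching nothing.
It also fails if it takes over 40 s, if anything falls off the work surface, if the arm or the gripper's body presses on something with over 40 N, if the wrist force passes 120 N, or if a joint passes its speed limit or range.

## Robot

A 6-joint arm with a two-finger parallel gripper is mounted at the origin on a cart in front of the work surface, level with it; the furniture and walls round the work are solid. World frame = base frame: x ahead of the robot, y to its left, z up, the work surface at z = 0. Lengths are in m, angles in rad, forces in N, time in s.
With the tool pointing down it reaches from about 0.275 to 0.75 m from the base axis. Payload 10.2 kg.
Tool frame: the origin (TCP) lies midway between the tips of the shut fingers; the grasp point (between the pads) lies 19 mm behind it; z points along the fingers, y is the line along which they close (so a half turn about z gives the same grasp; the last joint's range is limited). The gripper opens to 88 mm and grips with 3 to 60 N. Pads are 18 mm wide; open, the fingers measure 123 mm over their backs; the gripper's body (75 mm by 187 mm) begins 45 mm behind the grasp point.
Start: joints at [-1.441, 0.313, 1.498, -0, 1.331, -0.223], TCP at [0.181, -0.493, 0.239] pointing down, gripper open.
Joint ranges: [-2.94, 2.94], [-0.97, 2.17], [0.19, 2.56], [-1.23, 4.37], [0.02, 3.11], [-2.88, 2.88]. Speed limits (rad/s): [2.39, 2.39, 3.01, 3.14, 3.14, 3.14].

## Interface

Orientations are given as a 3x3 rotation matrix whose columns are the frame's x, y, z axes.
In Python, from station import robot gives the robot as it stands.
- The arm moves only by the tool carry_out, never from a script. Its argument "steps" is a list of rows, each a list of 7 numbers: the turn, a rotation vector about the world's x, y, z in degrees, then the shift along the world's x, y, z in mm, then the closure, from 0 (fully open) to 1 (shut). A call has 1 to 5 rows; each row is the pose to reach, as a shift and turn from the pose commanded when the call began; what a row does not reach only later rows make up. A row lasts 1/10 s, in which the tool goes at most 50 mm and 8.59 degrees, less where a joint would pass 70% of its speed; a pose out of reach is approached as far as the arm can. A call with a gripper value outside its range is refused whole. The fingers move at their own pace and stop on an object; "force" is the grip in N (left out, the last holds). Time passes only in rows, so rows that repeat a pose let the fingers close. It gives the time, the measured TCP pose, the force, the opening and the grip force at its end, in the units of the state.
- robot.get_obs(): the state, without advancing time (a new reading comes with each control period).
- robot.grab_frame(name): name is "side" or "top"; returns the picture (480x640x3 uint8, red, green, blue); there is no depth.
- robot.camera_model(name): a dict with "fovy" (degrees; the focal length in pixels is half the picture's height over the tangent of half this angle, whatever the lens; pixels are square), "cx", "cy" (the principal point, pixels), "origin" and "orientation" of the camera in the world. Camera axes: x right, y down, z forward; pixel columns grow to the right and rows downward; lengths in m; the calibration is good to about 2 mm. A picture is of the moment at which its call begins. camera_model takes no time and is no camera call.
- robot.job_done(): hands the job in; it is judged then, once.
Trained networks look in the newest picture that a camera, given by its name, has taken for a name from the list of things; names that differ only in an ending like _2 or _b are one class to them, and where a whole thing is asked for, a point or a joint stands for the part that bears it (a point fixed in the world has none). Each returns a list of dicts, best first, with "conf" (0 to 1); they miss things now and then, are a little off and sometimes report something else, mostly with a low value. They report only what shows in the picture. A call takes as long as a camera call. They do not tell look-alikes from the thing itself.
- robot.look_for(thing, camera): "location" ([x, y, z] in m, in world coordinates, good to about 4 mm: the middle of the surface that is visible of it).
- robot.masks_of(thing, camera): "mask" (480x640 bool, what is visible of it).
The state is a dict: "time": time; "q": joint angles; "qvel": joint speeds; "effort": joint torques, N m; "tcp_pos": TCP position; "tool_rot": TCP orientation; "wrist_force": force on the tool from outside, world axes, zero at the start; "torque": the same for the moment, N m; "width": opening from 0.0 (shut) to 1.0 (fully open); "finger_force": force on a finger pad.
Only numpy, scipy, OpenCV 4.12 (cv2) and the standard library are available. Lean on these libraries where they do the work, as an engineer would, in place of code of your own. Each camera call takes 0.05 s, during which the arm holds its last target. There are 200 camera calls.

## Working session

There is one attempt and no reset: what is moved stays moved. The work goes in short steps, Python scripts to look and compute and a tool call to move; the robot and the scene stay as the last step left them, time stands still between calls to the robot, and variables do not carry over. Pictures are saved under pics/ and viewed, at most 11 in all, crops included, and the job is handed in when it is done.

Besides the shell and the picture viewer there is one more tool, called after ">>>" by a JSON object that holds its "fn" and its "kwargs". carry_out: Moves the arm, as the interface text tells. Its arguments: {"type":"object","properties":{"steps":{"type":"array","items":{"type":"array","items":{"type":"number"}}},"force":{"type":"number"}},"required":["steps"]}

```bash
mkdir -p pics; python3 - <<'E'
from station import robot
import cv2,numpy as np
for c in("side","top"):
    f=robot.grab_frame(c); cv2.imwrite(f"pics/{c}0.png",f[:,:,::-1])
    m=robot.camera_model(c); print(c,m["fovy"],m["cx"],m["cy"],np.round(m["origin"],3),np.round(m["orientation"],3).tolist())
    for t in("chute","chute_stop","gate_panel","gate_inner","gate_blade","rack","rack_tab","coin_roll0","salt_shaker","stapler","glue_stick","card_reader"):
        print(t,[(round(d["conf"],2),np.round(d["location"],3).tolist()) for d in robot.look_for(t,c)[:4]])
print(robot.get_obs()["time"])
E
```

```text
side 57.04931382934013 316.6388432407087 238.94221242892567 [0.194 0.314 0.825] [[-0.611, -0.672, 0.418], [-0.792, 0.519, -0.323], [0.0, -0.528, -0.849]]
chute [(0.68, [0.604, 0.132, 0.011])]
chute_stop [(0.71, [0.607, 0.132, 0.012])]
gate_panel [(0.86, [0.635, 0.062, 0.065]), (0.24, [0.606, 0.134, 0.012])]
gate_inner [(0.67, [0.635, 0.064, 0.064])]
gate_blade []
rack [(0.65, [0.588, 0.038, 0.041])]
rack_tab [(0.56, [0.584, 0.041, 0.042])]
coin_roll0 [(0.83, [0.592, 0.078, 0.053]), (0.77, [0.569, 0.078, 0.057]), (0.74, [0.453, 0.344, 0.024]), (0.69, [0.768, 0.225, 0.019])]
salt_shaker [(0.89, [0.488, 0.248, 0.065])]
stapler [(0.89, [0.5, 0.098, 0.042])]
glue_stick [(0.81, [0.673, 0.257, 0.063])]
card_reader [(0.61, [0.416, -0.249, 0.02])]
top 42.02434807147309 324.0639879063502 232.52379461764104 [0.48  0.048 1.511] [[0.026, -0.996, 0.085], [-1.0, -0.028, -0.013], [0.015, -0.084, -0.996]]
chute [(0.61, [0.596, 0.127, 0.006])]
chute_stop [(0.88, [0.597, 0.13, 0.005])]
gate_panel [(0.92, [0.633, 0.058, 0.095])]
gate_inner [(0.87, [0.635, 0.056, 0.086])]
gate_blade [(0.58, [0.637, 0.052, 0.088])]
rack [(0.75, [0.582, 0.042, 0.04])]
rack_tab [(0.73, [0.585, 0.043, 0.032])]
coin_roll0 [(0.84, [0.772, 0.224, 0.015]), (0.82, [0.575, 0.079, 0.053]), (0.75, [0.599, 0.078, 0.052]), (0.71, [0.455, 0.339, 0.015])]
salt_shaker [(0.57, [0.497, 0.242, 0.076])]
stapler [(0.61, [0.504, 0.094, 0.045])]
glue_stick [(0.66, [0.673, 0.252, 0.09])]
card_reader [(0.61, [0.408, -0.253, 0.019]), (0.37, [0.575, 0.079, 0.053])]
1.3
```

View pics/top0.png

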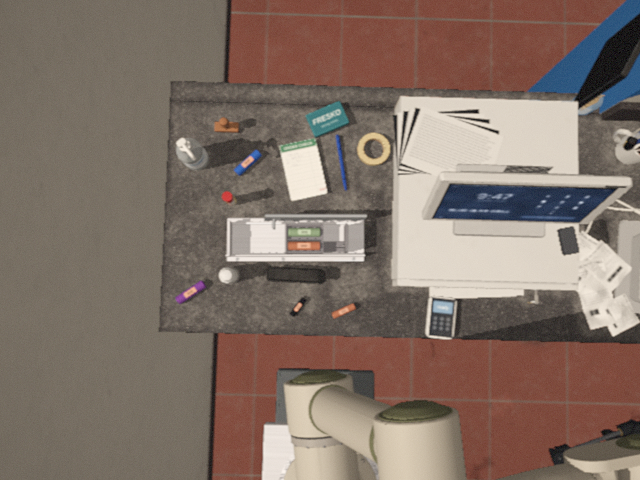

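View pics/side0.png

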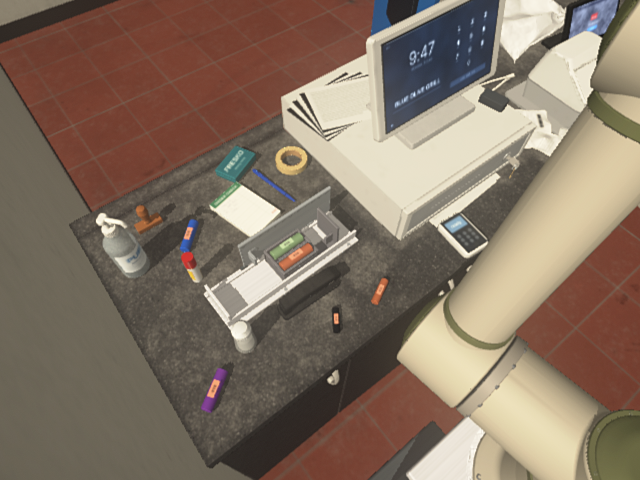

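The top view shows the chute nearly parallel to world y, spanning px (227..366, 217..262). The gate is on the upper side, the rack's tab is near px (348,245), and the stapler and shaker are below the chute. I'll zoom in for the exact pose.

```bash
cat > h.py <<'E'
from station import robot
import numpy as np
def ray(c,u,v,z):
    m=robot.camera_model(c); f=240/np.tan(np.radians(m["fovy"]/2))
    d=np.array(m["orientation"])@[(u-m["cx"])/f,(v-m["cy"])/f,1]; o=np.array(m["origin"])
    return (o+d*(z-o[2])/d[2])[:2]
def proj(c,p):
    m=robot.camera_model(c); f=240/np.tan(np.radians(m["fovy"]/2))
    q=np.array(m["orientation"]).T@(np.array(p)-m["origin"]); return m["cx"]+f*q[0]/q[2],m["cy"]+f*q[1]/q[2]
E
python3 - <<'E'
from h import *
import cv2
i=cv2.imread("pics/top0.png")[205:275,218:378]; cv2.imwrite("pics/topc.png",cv2.resize(i,None,fx=5,fy=5,interpolation=cv2.INTER_CUBIC))
i=cv2.imread("pics/side0.png")[180:330,195:365]; cv2.imwrite("pics/sidec.png",cv2.resize(i,None,fx=4,fy=4,interpolation=cv2.INTER_CUBIC))
o=robot.get_obs(); print(np.round(o["tool_rot"],3).tolist(),o["tcp_pos"],o["width"])
E
```

```text
[[0.938, 0.346, -0.0], [0.346, -0.938, 0.0], [-0.0, -0.0, -1.0]] [ 0.18138737 -0.49267647  0.23870878] 0.9980035325067722
```

View pics/topc.png

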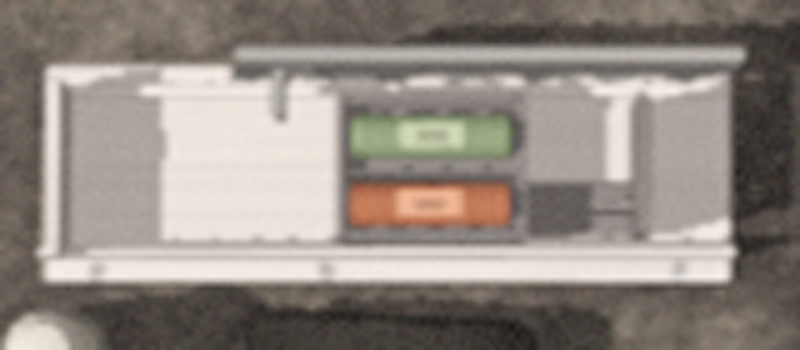

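View pics/sidec.png

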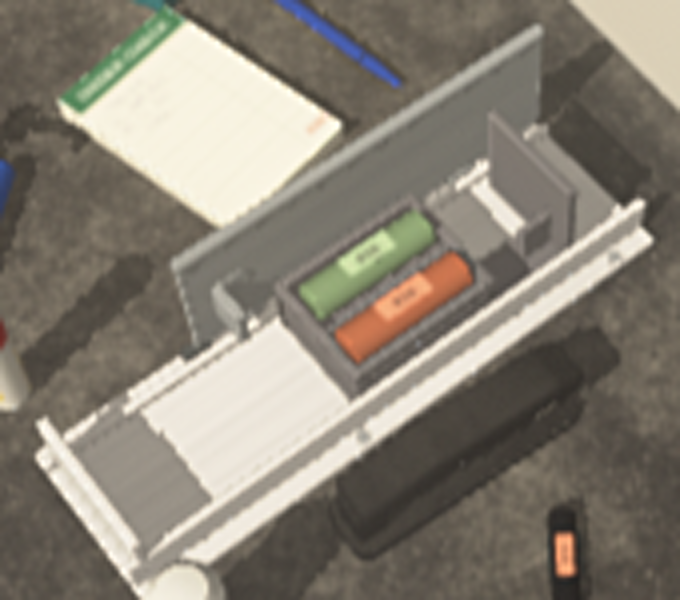

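```bash
python3 - <<'E'
from h import *
F=lambda u,v,z:(ray("top",218+u/5-.4,205+v/5-.4,z)*1000).round(1)
for n,u,v,z in[("rimL x18 y-47",235,57,.092),("rimR x-214",745,58,.092),("blade x0 y-22 edge",279,120,.059),("wall in L y37",40,248,.03),("wall in R y37",735,250,.03),("base L x115 y-52",45,66,.006),("base L near x115,y52",42,282,.006),("base R near x-215",732,282,.006),("stop top",58,150,.056),("tab top far end x-95..-101",640,98,.074),("tab top near end",634,240,.074),("rack front",342,170,.046),("rack rear",524,150,.046)]:
    print(n,F(u,v,z))
S=lambda u,v,z:(ray("side",195+u/4-.4,180+v/4-.4,z)*1000).round(1)
for n,u,v,z in[("tab far top",491,115,.074),("tab near top",573,185,.074),("rimL x18",175,265,.092),("rimR x-214",541,28,.092),("rack front far top",278,292,.046),("rack front near top",352,374,.046),("wall in R top",641,203,.03),("wall L top",140,560,.03),("stop far top",41,421,.056)]: print("S",n,S(u,v,z))
E
```

```text
rimL x18 y-47 [634.6 167. ]
rimR x-214 [640.7 -65.9]
blade x0 y-22 edge [609.3 148.2]
wall in L y37 [547.9 261.2]
wall in R y37 [555.9 -68. ]
base L x115 y-52 [637.1 265.7]
base L near x115,y52 [532.7 263. ]
base R near x-215 [541.7 -68.8]
stop top [592.7 250.9]
tab top far end x-95..-101 [622.8 -19.1]
tab top near end [557.  -17.9]
rack front [587.7 118.8]
rack rear [599.5  33.6]
S tab far top [623.  -19.2]
S tab near top [562.7 -25.5]
S rimL x18 [635.5 164.6]
S rimR x-214 [641.3 -66.7]
S rack front far top [617.5 122.2]
S rack front near top [556.1 119.6]
S wall in R top [552.9 -66.9]
S wall L top [543.9 253.1]
S stop far top [622.2 255.4]
```

Fit: chute origin is at about (588, 148.5) mm, with its x axis turned 1.5° from world +y. The tab's rear face is at chute x ≈ -174. I'll use the two fingers across the channel: the far one holds the gate and the other pushes the tab.

>>> {"fn": "carry_out", "kwargs": {"steps": [[0, 0, 7.2, 22, 41, 0, 0.42], [0, 0, 14.4, 44, 82, 0, 0.42], [0, 0, 21.6, 66, 123, 0, 0.42], [0, 0, 28.8, 88, 164, 0, 0.42], [0, 0, 36, 110, 205, 0, 0.42]], "force": 40}}

```text
time: 1.8
tcp_pos: [0.2919, -0.286, 0.2388]
tool_rot: [[0.552, 0.834, 0.0], [0.834, -0.552, -0.0], [-0.0, 0.0, -1.0]]
wrist_force: [1.1, 0.1, 0.7]
width: 0.586
finger_force: 0.0
```

>>> {"fn": "carry_out", "kwargs": {"steps": [[0, 0, 7.2, 24, 45, 0, 0.42], [0, 0, 14.4, 48, 90, 0, 0.42], [0, 0, 21.6, 72, 135, 0, 0.42], [0, 0, 28.8, 96, 180, 0, 0.42], [0, 0, 35.3, 130, 215, 0, 0.42]]}}

```text
time: 2.3
tcp_pos: [0.4198, -0.0723, 0.2392]
tool_rot: [[-0.032, 0.999, 0.001], [0.999, 0.032, -0.001], [-0.001, 0.001, -1.0]]
wrist_force: [0.3, -2.0, -0.3]
width: 0.58
finger_force: 0.0
```

>>> {"fn": "carry_out", "kwargs": {"steps": [[0, 0, 0, 40, 20, 0, 0.42], [0, 0, 0, 80, 30, -20, 0.42], [0, 0, 0, 120, 30, -45, 0.42], [0, 0, 0, 165, 30, -70, 0.42], [0, 0, 0, 165, 30, -70, 0.42]]}}

```text
time: 2.8
tcp_pos: [0.5859, -0.0441, 0.1625]
tool_rot: [[-0.027, 1.0, -0.008], [1.0, 0.027, 0.002], [0.003, -0.008, -1.0]]
wrist_force: [-0.8, 0.7, -0.7]
width: 0.577
finger_force: 0.0
```

```bash
python3 - <<'E'
from h import *
import cv2
o=robot.get_obs(); print(np.round(o["tool_rot"],3).tolist(),o["tcp_pos"],o["width"],o["time"],o["wrist_force"])
i=robot.grab_frame("side")[130:330,180:420,::-1]; cv2.imwrite("pics/s1.png",cv2.resize(i,None,fx=3,fy=3,interpolation=cv2.INTER_CUBIC))
E
```

```text
[[-0.027, 1.0, -0.008], [1.0, 0.027, 0.002], [0.003, -0.008, -1.0]] [ 0.58590167 -0.04410382  0.16245034] 0.5771910011401595 2.8 [-0.75490681  0.72348667 -0.67839498]
```

View pics/s1.png

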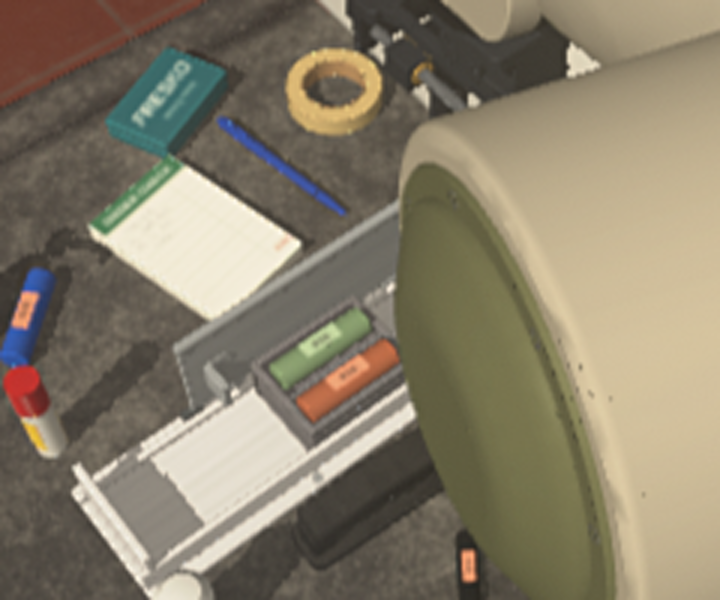

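The side view shows chute, rack and gate undisturbed; the arm hides the fingers. I'll descend behind the tab, watching the force.

>>> {"fn": "carry_out", "kwargs": {"steps": [[0, 0, 0, 0, 0, -25, 0.42], [0, 0, 0, 0, 0, -55, 0.42], [0, 0, 0, 0, 0, -85, 0.42], [0, 0, 0, 0, 0, -105, 0.42], [0, 0, 0, 0, 0, -118, 0.42]]}}

```text
time: 3.35
tcp_pos: [0.584, -0.0447, 0.051]
tool_rot: [[-0.026, 1.0, 0.0], [1.0, 0.026, -0.0], [-0.0, 0.0, -1.0]]
wrist_force: [0.3, -0.4, 0.2]
width: 0.58
finger_force: 0.0
```

>>> {"fn": "carry_out", "kwargs": {"steps": [[0, 0, 0, 0, 0, 0, 0.42], [0, 0, 0, 3, 0, 0, 0.42], [0, 0, 0, 6, 0, 0, 0.42]]}}

```text
time: 3.65
tcp_pos: [0.5915, -0.0448, 0.0524]
tool_rot: [[-0.026, 1.0, 0.003], [1.0, 0.026, -0.001], [-0.001, 0.003, -1.0]]
wrist_force: [0.4, -0.1, 0.8]
width: 0.581
finger_force: 0.0
```

```bash
python3 - <<'E'
from h import *
import cv2
o=robot.get_obs(); print(np.round(o["tool_rot"],3).tolist(),o["tcp_pos"],o["width"],o["time"],o["wrist_force"])
i=robot.grab_frame("top")[195:285,218:378,::-1]; cv2.imwrite("pics/t1.png",cv2.resize(i,None,fx=5,fy=5,interpolation=cv2.INTER_CUBIC))
E
```

```text
[[-0.026, 1.0, 0.003], [1.0, 0.026, -0.001], [-0.001, 0.003, -1.0]] [ 0.59149998 -0.04483752  0.05237438] 0.5814517285109082 3.65 [ 0.42113458 -0.0511906   0.75254268]
```

View pics/t1.png

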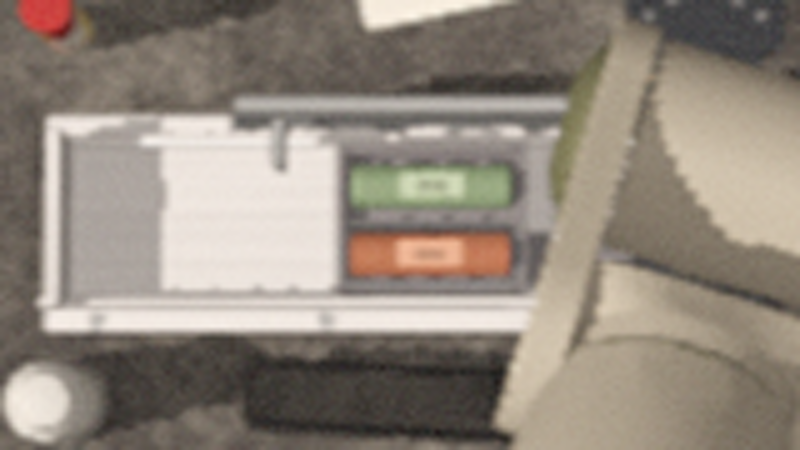

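The rack is untouched and the gate still shut. Now press the gate outward.

>>> {"fn": "carry_out", "kwargs": {"steps": [[0, 0, 0, 5, 0, 0, 0.42], [0, 0, 0, 10, 0, 0, 0.42], [0, 0, 0, 15, 0, 0, 0.42], [0, 0, 0, 20, 0, 0, 0.42], [0, 0, 0, 20, 0, 0, 0.42]]}}

```text
time: 4.2
tcp_pos: [0.6108, -0.0445, 0.0504]
tool_rot: [[-0.027, 1.0, -0.001], [1.0, 0.027, 0.0], [0.0, -0.001, -1.0]]
wrist_force: [-1.4, 1.4, 1.1]
width: 0.582
finger_force: 1.1
```

>>> {"fn": "carry_out", "kwargs": {"steps": [[0, 0, 0, 5, 0, 0, 0.42], [0, 0, 0, 11, 0, 0, 0.42], [0, 0, 0, 17, 0, 0, 0.42], [0, 0, 0, 17, 0, 0, 0.42], [0, 0, 0, 17, 0, 0, 0.42]]}}

```text
time: 4.7
tcp_pos: [0.6279, -0.0447, 0.0509]
tool_rot: [[-0.026, 1.0, 0.001], [1.0, 0.026, -0.0], [-0.0, 0.001, -1.0]]
wrist_force: [-2.3, 0.1, 1.9]
width: 0.58
finger_force: 1.5
```

```bash
python3 - <<'E'
from h import *
import cv2
i=robot.grab_frame("top")[195:285,218:378,::-1]; cv2.imwrite("pics/t2.png",cv2.resize(i,None,fx=5,fy=5,interpolation=cv2.INTER_CUBIC))
E
```

```text
(no output)
```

View pics/t2.png

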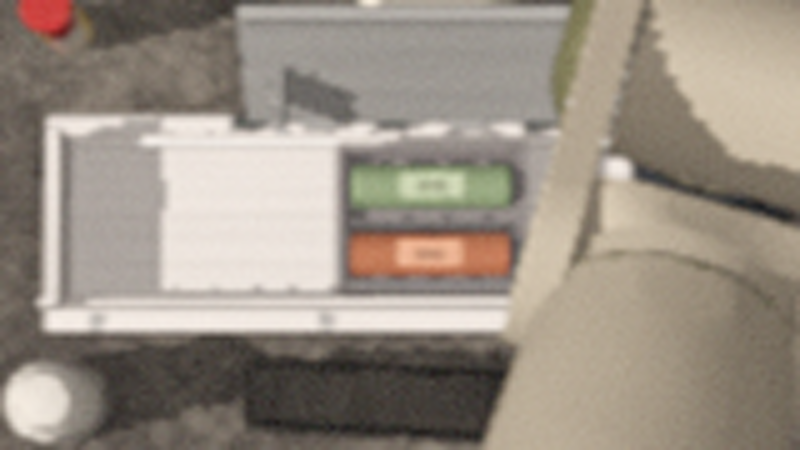

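The gate is open but seems only about 0.5 rad by the rim's shift (18 px). I'll open it a bit more, partly by spreading the fingers.

>>> {"fn": "carry_out", "kwargs": {"steps": [[0, 0, 0, 3, 0, 0, 0.37], [0, 0, 0, 6, 0, 0, 0.32], [0, 0, 0, 6, 0, 0, 0.32], [0, 0, 0, 6, 0, 0, 0.32]]}}

```text
time: 5.15
tcp_pos: [0.6337, -0.0446, 0.0508]
tool_rot: [[-0.026, 1.0, 0.0], [1.0, 0.026, -0.0], [-0.0, 0.0, -1.0]]
wrist_force: [-3.6, 0.6, 1.0]
width: 0.679
finger_force: 1.6
```

```bash
python3 - <<'E'
from h import *
import cv2
f=robot.grab_frame("top")[:,:,::-1].copy()
# predicted inner rim edge line at chute x=-60 for several angles
O=np.array([588,148.5]);ex=np.array([-.0255,1]);ey=np.array([-1,-.0255])
for th in(.4,.5,.6,.7,.8):
    s,c=np.sin(th),np.cos(th); r=[]
    for (py,pz) in((1,85),(3,0),(26,49)):
        y=-48+py*c-pz*s; z=10+py*s+pz*c; X=0 if py==26 else 10
        r.append(np.round(proj("top",np.append(O+X*ex+y*ey,z)/1000),1))
    print(th,*r)
g=cv2.cvtColor(f,cv2.COLOR_BGR2GRAY); print(g[180:235,280].tolist())
i=f[175:265,218:378]; cv2.imwrite("pics/t3.png",cv2.resize(i,None,fx=5,fy=5,interpolation=cv2.INTER_CUBIC))
E
```

```text
0.4 [268.  201.8] [270.3 220.5] [273. 219.]
0.5 [268.2 198.7] [270.3 220.4] [273.  216.6]
0.6 [268.3 195.8] [270.3 220.3] [273.  214.3]
0.7 [268.5 193.2] [270.3 220.3] [273. 212.]
0.8 [268.7 190.9] [270.3 220.2] [273.1 209.7]
[118, 119, 114, 101, 100, 93, 95, 105, 105, 99, 102, 111, 137, 172, 169, 154, 157, 161, 164, 165, 165, 163, 163, 163, 162, 158, 162, 155, 122, 110, 109, 112, 111, 104, 107, 117, 143, 160, 164, 174, 177, 199, 224, 231, 219, 227, 229, 227, 229, 230, 228, 231, 227, 228, 228]
```

View pics/t3.png

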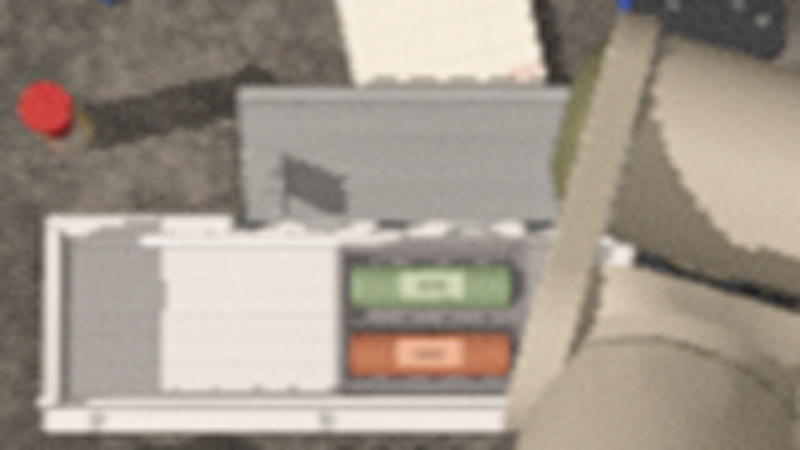

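The gate is at about 0.66 rad (rim at v≈193), so the blade is clear of the rack. Now push along the chute.

>>> {"fn": "carry_out", "kwargs": {"steps": [[0, 0, 0, 0, 3, 0, 0.32], [0, 0, 0, 0, 6, 0, 0.32], [0, 0, 0, -0.2, 9, 0, 0.32], [0, 0, 0, -0.3, 12, 0, 0.32], [0, 0, 0, -0.4, 16, 0, 0.32]]}}

```text
time: 5.7
tcp_pos: [0.6334, -0.029, 0.051]
tool_rot: [[-0.027, 1.0, 0.001], [1.0, 0.027, -0.001], [-0.001, 0.001, -1.0]]
wrist_force: [-2.9, -5.2, 2.2]
width: 0.681
finger_force: 3.2
```

>>> {"fn": "carry_out", "kwargs": {"steps": [[0, 0, 0, -0.1, 5, 0, 0.32], [0, 0, 0, -0.2, 10, 0, 0.32], [0, 0, 0, -0.4, 15, 0, 0.32], [0, 0, 0, -0.5, 20, 0, 0.32], [0, 0, 0, -0.6, 24, 0, 0.32]]}}

```text
time: 6.2
tcp_pos: [0.6328, -0.0048, 0.051]
tool_rot: [[-0.027, 1.0, 0.001], [1.0, 0.027, -0.001], [-0.001, 0.001, -1.0]]
wrist_force: [-2.6, -5.2, 2.4]
width: 0.681
finger_force: 3.2
```

```bash
python3 - <<'E'
from h import *
import cv2
f=robot.grab_frame("top")[:,:,::-1].copy()
i=f[175:265,218:378]; cv2.imwrite("pics/t4.png",cv2.resize(i,None,fx=5,fy=5,interpolation=cv2.INTER_CUBIC))
E
```

```text
(no output)
```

View pics/t4.png

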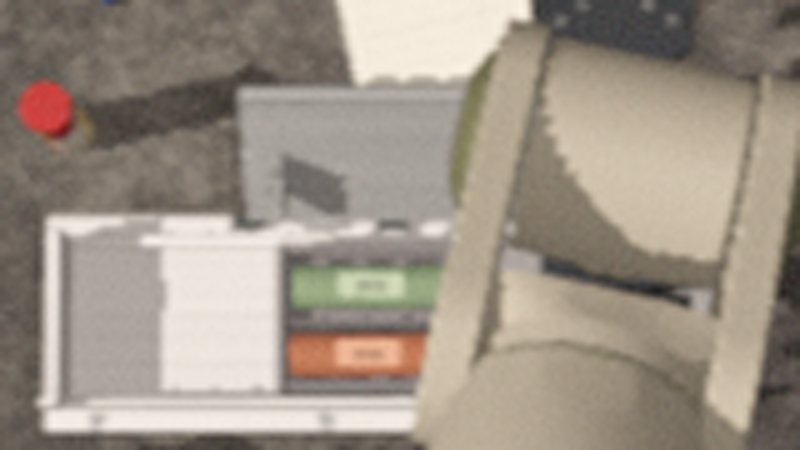

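The rack slid about 28 mm straight, its front is at the blade plane, the gate is open and the rolls are seated. About 104 mm remain.

>>> {"fn": "carry_out", "kwargs": {"steps": [[0, 0, 0, -0.2, 6, 0, 0.32], [0, 0, 0, -0.3, 13, 0, 0.32], [0, 0, 0, -0.5, 20, 0, 0.32], [0, 0, 0, -0.7, 27, 0, 0.32], [0, 0, 0, -0.9, 34, 0, 0.32]]}}

```text
time: 6.75
tcp_pos: [0.6318, 0.0291, 0.051]
tool_rot: [[-0.027, 1.0, 0.0], [1.0, 0.027, -0.001], [-0.001, 0.0, -1.0]]
wrist_force: [-2.3, -6.3, 3.4]
width: 0.677
finger_force: 3.2
```

>>> {"fn": "carry_out", "kwargs": {"steps": [[0, 0, 0, -0.2, 7, 0, 0.32], [0, 0, 0, -0.4, 14, 0, 0.32], [0, 0, 0, -0.5, 21, 0, 0.32], [0, 0, 0, -0.7, 28, 0, 0.32], [0, 0, 0, -0.9, 34, 0, 0.32]]}}

```text
time: 7.25
tcp_pos: [0.6309, 0.0633, 0.0509]
tool_rot: [[-0.027, 1.0, 0.0], [1.0, 0.027, -0.001], [-0.001, 0.0, -1.0]]
wrist_force: [-2.5, -5.3, 3.6]
width: 0.682
finger_force: 3.3
```

>>> {"fn": "carry_out", "kwargs": {"steps": [[0, 0, 0, -0.1, 5, 0, 0.32], [0, 0, 0, -0.2, 10, 0, 0.32], [0, 0, 0, -0.4, 15, 0, 0.32], [0, 0, 0, -0.5, 19, 0, 0.32], [0, 0, 0, -0.6, 23, 0, 0.32]]}}

```text
time: 7.75
tcp_pos: [0.6303, 0.0861, 0.0509]
tool_rot: [[-0.027, 1.0, 0.0], [1.0, 0.027, -0.001], [-0.001, 0.0, -1.0]]
wrist_force: [-2.3, -6.2, 3.3]
width: 0.682
finger_force: 3.4
```

>>> {"fn": "carry_out", "kwargs": {"steps": [[0, 0, 0, 0, 2, 0, 0.32], [0, 0, 0, -0.1, 4, 0, 0.32], [0, 0, 0, -0.2, 6, 0, 0.32], [0, 0, 0, -0.2, 8, 0, 0.32], [0, 0, 0, -0.3, 10, 0, 0.32]]}}

```text
time: 8.25
tcp_pos: [0.63, 0.0958, 0.051]
tool_rot: [[-0.027, 1.0, 0.0], [1.0, 0.027, -0.001], [-0.001, 0.0, -1.0]]
wrist_force: [-3.9, -15.5, 5.5]
width: 0.682
finger_force: 8.6
```

Force jumped to 15 N at the expected place. I'll check with a picture before letting go.

```bash
python3 - <<'E'
from h import *
import cv2
f=robot.grab_frame("top")[:,:,::-1].copy()
g=robot.grab_frame("side")[:,:,::-1].copy()
a=cv2.resize(f[175:265,218:378],None,fx=4,fy=4,interpolation=cv2.INTER_CUBIC)[:,:600]
b=cv2.resize(g[230:310,190:340],None,fx=4,fy=3,interpolation=cv2.INTER_CUBIC)
cv2.imwrite("pics/t5.png",np.vstack([a,b])[:600])
E
```

```text
(no output)
```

View pics/t5.png

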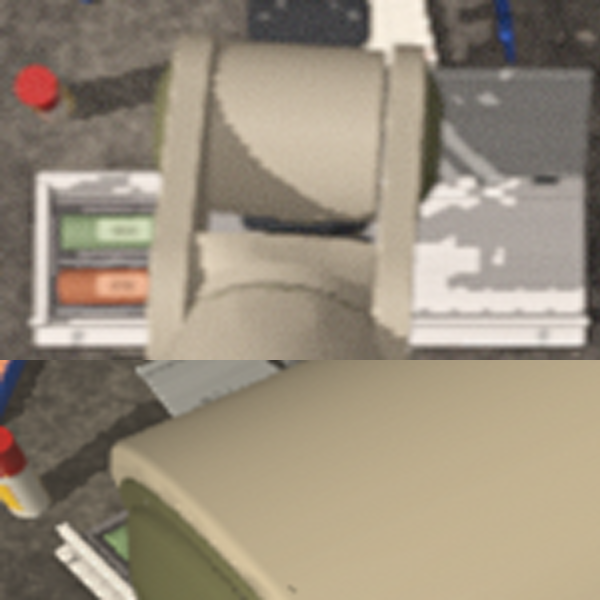

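The rack sits against the stop with both rolls in it. Back off slightly, then let the gate close by following it inward.

>>> {"fn": "carry_out", "kwargs": {"steps": [[0, 0, 0, 0, -3, 0, 0.32], [0, 0, 0, 0.2, -7, 0, 0.32], [0, 0, 0, 0.3, -12, 0, 0.32], [0, 0, 0, -4, -12, 0, 0.32], [0, 0, 0, -9, -12, 0, 0.35]]}}

```text
time: 8.85
tcp_pos: [0.6209, 0.0841, 0.0509]
tool_rot: [[-0.026, 1.0, 0.001], [1.0, 0.026, -0.0], [-0.0, 0.001, -1.0]]
wrist_force: [-1.4, -0.6, 2.8]
width: 0.655
finger_force: 1.4
```

>>> {"fn": "carry_out", "kwargs": {"steps": [[0, 0, 0, -6, 0, 0, 0.38], [0, 0, 0, -12, 0, 0, 0.42], [0, 0, 0, -18, 0, 0, 0.45], [0, 0, 0, -24, 0, 0, 0.48], [0, 0, 0, -30, 0, 0, 0.5]]}}

```text
time: 9.35
tcp_pos: [0.5903, 0.0844, 0.0505]
tool_rot: [[-0.026, 1.0, -0.0], [1.0, 0.026, 0.0], [0.0, -0.0, -1.0]]
wrist_force: [0.5, -0.4, 0.2]
width: 0.504
finger_force: 0.0
```

>>> {"fn": "carry_out", "kwargs": {"steps": [[0, 0, 0, -4, 0, 0, 0.5], [0, 0, 0, -8, 0, 0, 0.5], [0, 0, 0, -8, 0, 0, 0.5]]}}

```text
time: 9.65
tcp_pos: [0.5825, 0.0844, 0.0507]
tool_rot: [[-0.026, 1.0, -0.0], [1.0, 0.026, -0.0], [-0.0, -0.0, -1.0]]
wrist_force: [-0.2, 0.5, -0.6]
width: 0.498
finger_force: 0.0
```

>>> {"fn": "carry_out", "kwargs": {"steps": [[0, 0, 0, 0, 0, 10, 0.5], [0, 0, 0, 0, 0, 30, 0.5], [0, 0, 0, 0, 0, 60, 0.5], [0, 0, 0, 0, 0, 100, 0.5], [0, 0, 0, 0, 0, 140, 0.5]]}}

```text
time: 10.15
tcp_pos: [0.5828, 0.0844, 0.1929]
tool_rot: [[-0.026, 1.0, 0.0], [1.0, 0.026, -0.0], [-0.0, 0.0, -1.0]]
wrist_force: [-0.5, 0.1, -0.0]
width: 0.505
finger_force: 0.0
```

>>> {"fn": "carry_out", "kwargs": {"steps": [[0, 0, 0, -40, -20, 20, 0.5], [0, 0, 0, -80, -50, 20, 0.5], [0, 0, 0, -120, -90, 20, 0.5], [0, 0, 0, -160, -125, 20, 0.5], [0, 0, 0, -180, -160, 20, 0.5]]}}

```text
time: 10.65
tcp_pos: [0.4011, -0.076, 0.2116]
tool_rot: [[-0.028, 1.0, 0.001], [1.0, 0.028, -0.001], [-0.001, 0.001, -1.0]]
wrist_force: [0.9, -1.8, 0.9]
width: 0.499
finger_force: 0.0
```

>>> {"fn": "carry_out", "kwargs": {"steps": [[0, 0, 0, -20, -40, 0, 0.5], [0, 0, 0, -40, -80, 0, 0.5], [0, 0, 0, -60, -120, 0, 0.5], [0, 0, 0, -80, -160, 0, 0.5], [0, 0, 0, -80, -160, 0, 0.5]]}}

```text
time: 11.15
tcp_pos: [0.3212, -0.2395, 0.2115]
tool_rot: [[-0.02, 1.0, 0.001], [1.0, 0.02, -0.002], [-0.002, 0.001, -1.0]]
wrist_force: [0.5, -0.3, 0.4]
width: 0.498
finger_force: 0.0
```

```bash
python3 - <<'E'
from h import *
import cv2
f=robot.grab_frame("top")[:,:,::-1].copy()
g=robot.grab_frame("side")[:,:,::-1].copy()
a=cv2.resize(f[205:285,218:368],None,fx=4,fy=4,interpolation=cv2.INTER_CUBIC)
b=cv2.resize(g[180:320,190:390],None,fx=3,fy=2,interpolation=cv2.INTER_CUBIC)
cv2.imwrite("pics/t6.png",np.vstack([a,b])[:600])
E
```

```text
(no output)
```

View pics/t6.png

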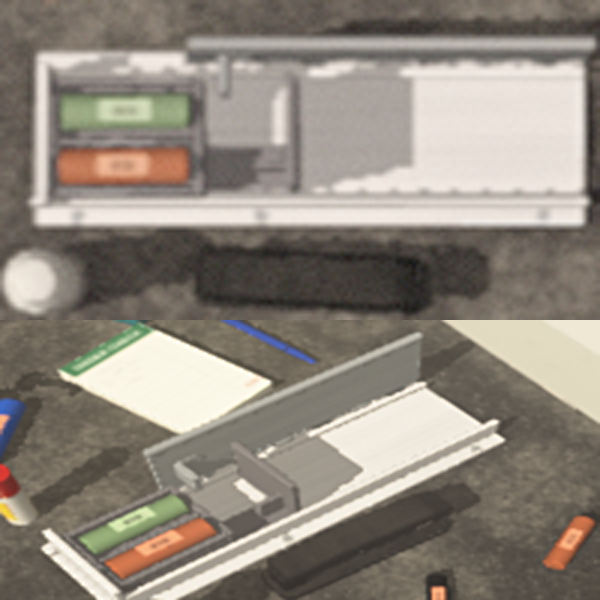

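The picture shows the rack against the stop, the gate upright with its blade behind the rack body (px 224 vs rear 204), both rolls in, and the bystanders unmoved.

```bash
python3 -c "
from station import robot
print(robot.job_done())"
```

```text
the job is handed in; nothing more can be done
None
```

I handed the job in at about 11 s: the rack is against the end stop with both rolls in it, the gate has closed behind it, and the things around were left alone; the system gave no verdict.

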